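# Return the bench scraper to its slot

### The arm

A 6-joint arm with a two-finger parallel gripper is mounted at the origin on the work surface. World frame = base frame: x ahead of the robot, y to its left, z up, the work surface at z = 0. Lengths are in m, angles in rad, forces in N, time in s.
With the tool pointing down it reaches from about 0.25 to 0.725 m from the base axis. Payload 4 kg.
Tool frame: the origin (TCP) lies at the very end of the fingers, on their centre line; the grasp point (between the pads) lies 19 mm behind it; z points along the fingers, y is the line along which they close (so a half turn about z gives the same grasp; the last joint's range is limited). The gripper opens to 85 mm and grips with 20 to 120 N. Pads are 22 mm wide; open, the fingers measure 114 mm over their backs; the gripper's body (76 mm by 85 mm) begins 54 mm behind the grasp point. The pads swing forward as they close: fully open they stand 13 mm farther back than shut.
Start: joints at [-1.314, 0.241, 0.005, 1.335, 0, 1.571], TCP at [0.127, -0.484, 0.231] pointing down, gripper open.
Joint ranges: [-2.72, 2.72], [-1.05, 1.87], [-1.09, 1.28], [-1.99, 2.15], [-1.42, 1.44], [-3.14, 3.14]. Speed limits (rad/s): [2.79, 2.79, 3.14, 3.14, 3.14, 3.14].

### API

Orientations are given as a unit quaternion [x, y, z, w].
In Python, from workcell import monitor, viewer, job gives the robot as it stands.
- The arm moves only by the tool arm_command, never from a script. Its argument "increments" is a list of rows, each an object of numbers: "dx", "dy", "dz": the shift along the tool's x, y, z in cm; "wx", "wy", "wz": the turn, a rotation vector about the tool's x, y, z in rad; "grip": the finger opening in cm, from 0 to 8.54. In form: [{"dx": .., "dy": .., "dz": .., "wx": .., "wy": .., "wz": .., "grip": ..}, ...]. A call has 1 to 10 rows; each row is the pose to reach, as a shift and turn from the pose commanded when the call began, along the tool's axes at that moment; what a row does not reach only later rows make up. A row lasts 1/10 s, in which the tool goes at most 50 mm and 8.59 degrees, less where a joint would pass 70% of its speed; a pose out of reach is approached as far as the arm can. A call with a gripper value outside its range is refused whole. The fingers move at their own pace and stop on an object; the grip force is fixed at half the most. Time passes only in rows, so rows that repeat a pose let the fingers close. It gives the time, the measured TCP pose, the force, the opening and the grip force at its end, in the units of the state.
- monitor.get_obs(): the state, without advancing time (a new reading comes with each control period).
- viewer.camera(name): name is "scene" or "side" or "wrist"; returns (picture, depth): 420x560x3 uint8, red, green, blue; 420x560 float32, m along the optical axis (not along the pixel's ray), 0 where there is no reading.
- viewer.get_calibration(name): a dict with "fovy" (degrees; the focal length in pixels is half the picture's height over the tangent of half this angle, whatever the lens; pixels are square), "cx", "cy" (the principal point, pixels), "dist_coeffs" ([k1, k2, p1, p2, k3] as OpenCV has them; the pictures are not rectified), "view" (4x4, takes a point from world to camera coordinates). Camera axes: x right, y up, looking along -z (the intrinsics and any distortion apply to the point x, -y, -z); pixel columns grow to the right and rows downward; lengths in m; the calibration is good to about 2 mm. A picture is of the moment at which its call begins: read the wrist's pose just before it. get_calibration takes no time and is no camera call; for the wrist camera it gives the pose at the moment of the call.
- job.job_done(): hands the job in; it is judged then, once.
The state is a dict: "clock": time; "joint_pos": joint angles; "joint_vel": joint speeds; "tau": joint torques, N m; "eef_pos": TCP position; "tool_rot": TCP orientation; "ft_force": force on the tool from outside, world axes, zero at the start; "ft_torque": the same for the moment, N m; "grip_width": finger opening in m; "grasp_force": force on a finger pad.
Only numpy, scipy, OpenCV 4.12 (cv2) and the standard library are available. Lean on these libraries where they do the work, as an engineer would, in place of code of your own. Each camera call takes 0.05 s, during which the arm holds its last target. There are 200 camera calls.

### The job

Take the medium dough scraper out of the drying stand and put it back in its own slot of the sloping scraper rack, the one whose width and picture label match its blade. Put it in blade first, pushed fully down until the blade's edge rests on the slot's floor, and let go. Leave the other two scrapers, the white comb and the glass jar where they are.

Things in the scene. Friction and masses are not known exactly. Their poses are not given: they have to be found in the camera images.
- medium_scraper: Medium of three dough scrapers: steel blade 80 mm wide, 3 thick, 80 high under a black bar handle 80 mm long, 25 thick, 30 high (total height 110), 0.22 kg. Starts upright, handle up, in the drying stand's right-hand groove. Origin: middle of the blade's lower edge; x along its width, y normal to the blade, z up to the handle. Both faces alike
- scraper_grip (a point): Centre of the medium scraper's handle, 95 mm above its blade edge; axes as the scraper
- stand: Low aluminium drying stand on the bench, fixed, 130 x 150 mm base 8 mm thick. Origin: underside centre. Two grooves along its x axis, 5 mm wide, with walls 24 mm high (top at z = 32 mm): the scraper's at y = -35 mm, the comb's at y = +45 mm
- medium_slot: The medium scraper's slot: white pocket on the rack, inside 92 mm wide, gap 10, depth 58, walls 5. Picture label (true-width relief) on its upper outside wall. Origin: floor centre, 32 mm above the bench; x along the width (about away from the robot), y across the gap, z up out of the slot, leaning 35 degrees to the robot's left (rack's +y). Three slots side by side, 138 mm apart, in any order
- large_slot: Slot of the large scraper, empty: inside 122 mm wide, label 110 mm wide, else as the medium one. Not for the medium scraper
- small_slot: Slot of the small scraper, inside 62 mm wide, with that scraper in it. Axes as the medium slot's
- small_scraper: Small scraper, blade and handle 50 mm wide, else shaped like the medium one; stands in its slot, stays there
- large_scraper: Large scraper, 110 mm wide, else shaped like the medium one; lies flat on a white cutting board, stays there
- comb: White plastic decorating comb, 70 mm wide, 3 mm thick, 52 mm high, upright in the drying stand's left-hand groove, 80 mm from the scraper; stays there. Origin at its lower edge
- jar: Closed glass jar with a steel lid, 60 mm diameter, 85 mm high, on the bench; stays there. Origin: underside centre
There are look-alikes about, which are no part of the job. What is shaped like the medium_scraper but blue is not meant.

How it is judged:
At the end, for the whole second after the job is handed in: The medium scraper stands handle up in the medium slot, its blade edge within 8 mm of the slot's floor, within the slot's walls, in line with the slot to 0.25 rad, released and at rest (z of medium_scraper in the frame of medium_slot between -0.004 and 0.008 m and y of medium_scraper in the frame of medium_slot between -0.009 and 0.009 m and x of medium_scraper in the frame of medium_slot between -0.014 and 0.014 m and z of scraper_grip in the frame of medium_slot above 0.08 m and angle between the z axis of medium_scraper and the z axis of medium_slot, either way round below 0.25 rad and linear speed of medium_scraper below 0.02 m/s and angular speed of medium_scraper below 0.2 rad/s); the robot touches nothing.
It fails at once if the small scraper is moved more than 30 mm (distance of small_scraper from where it was at the start of the episode above 0.03 m).
It fails at once if the large scraper is moved more than 30 mm (distance of large_scraper from where it was at the start of the episode above 0.03 m).
It fails at once if the comb is moved more than 30 mm (distance of comb from where it was at the start of the episode above 0.03 m).
It fails at once if the jar is moved more than 30 mm (distance of jar from where it was at the start of the episode above 0.03 m).
It also fails if it takes over 40 s, if anything falls off the work surface, if the arm or the gripper's body presses on something with over 40 N, if the wrist force passes 120 N, or if a joint passes its speed limit or range.

## Working session

There is one attempt and no reset: what is moved stays moved. The work goes in short steps, Python scripts to look and compute and a tool call to move; the robot and the scene stay as the last step left them, time stands still between calls to the robot, and variables do not carry over. Pictures are saved under pics/ and viewed, at most 10 in all, crops included, and the job is handed in when it is done.

Besides the shell and the picture viewer there is one more tool, called after ">>>" as a command line: name --argument value ..., lists and objects as JSON in quotes. arm_command: Moves the arm, as the interface text tells. Its arguments: {"type":"object","properties":{"increments":{"type":"array","items":{"type":"object","properties":{"dx":{"type":"number"},"dy":{"type":"number"},"dz":{"type":"number"},"wx":{"type":"number"},"wy":{"type":"number"},"wz":{"type":"number"},"grip":{"type":"number"}}}}},"required":["increments"]}

```bash
mkdir -p pics; cat > h.py <<'E'
import numpy as np, cv2
from workcell import monitor, viewer, job
from scipy.spatial.transform import Rotation as R
def snap(n,tag):
    c=viewer.get_calibration(n); p,d=viewer.camera(n)
    cv2.imwrite(f'pics/{tag}.png',p[:,:,::-1]); np.savez(f'{tag}.npz',p=p,d=d,view=c['view'],K=Kmat(c),dist=np.array(c['dist_coeffs'],float))
def Kmat(c):
    f=210/np.tan(np.radians(c['fovy'])/2); return np.array([[f,0,c['cx']],[0,f,c['cy']],[0,0,1]])
def cloud(tag):
    z=np.load(tag+'.npz'); h,w=z['d'].shape
    u,v=np.meshgrid(np.arange(w),np.arange(h)); uv=np.stack([u,v],-1).reshape(-1,1,2).astype(np.float64)
    n=cv2.undistortPoints(uv,z['K'],z['dist']).reshape(h,w,2); d=z['d'].astype(float)
    pc=np.stack([n[...,0]*d,-n[...,1]*d,-d,np.ones_like(d)],-1)
    P=(pc@np.linalg.inv(z['view']).T)[...,:3]; P[d==0]=np.nan
    return P,z['p']
def proj(tag,X):
    z=np.load(tag+'.npz'); X=np.atleast_2d(X); c=(np.c_[X,np.ones(len(X))]@z['view'].T)[:,:3]*[1,-1,-1]
    return cv2.projectPoints(c,np.zeros(3),np.zeros(3),z['K'],z['dist'])[0][:,0]
E
python3 - <<'E'
from h import *
for n in ['scene','side','wrist']: snap(n,n+'0')
a=[cv2.imread(f'pics/{n}0.png') for n in ['scene','side']]
o=monitor.get_obs(); print(o)
for n in ['scene','side','wrist']: print(viewer.get_calibration(n))
E
```

```text
{'clock': 0.15, 'joint_pos': array([-1.31399760e+00,  2.41266150e-01,  4.01074098e-03,  1.33519807e+00,
       -1.68630740e-05,  1.57075568e+00]), 'joint_vel': array([ 1.46704731e-05, -1.98080622e-03,  2.52575731e-03, -5.33657801e-04,
        2.66073173e-04, -1.89821635e-03]), 'tau': array([-1.03251121e-03, -3.72634542e+01,  2.52638698e+01,  1.23366920e-02,
        4.84272812e-05, -2.59258343e-06]), 'eef_pos': array([ 0.12686339, -0.48313141,  0.23059561]), 'tool_rot': array([ 9.91765176e-01,  1.28066968e-01, -1.14441916e-04, -8.20677382e-04]), 'ft_force': array([ 0.22738014,  0.43046153, -0.56913903]), 'ft_torque': array([ 0.04924855,  0.02467881, -0.0029236 ]), 'grasp_force': 0.0, 'grip_width': 0.08541719249180475}
{'fovy': 54.84594433010144, 'cx': 284.5204201601401, 'cy': 211.87068037101034, 'dist_coeffs': array([0.00988212, 0.        , 0.        , 0.        , 0.        ]), 'view': array([[ 0.17224964,  0.98491023, -0.01679021, -0.05240234],
       [-0.75521469,  0.14298362,  0.63969247,  0.30743151],
       [ 0.63244038, -0.09750658,  0.76844755, -1.28344123],
       [ 0.        
[... 285 characters left out ...]
    [ 0.14850794, -0.57490662,  0.80462897, -0.16035247],
       [-0.23405835,  0.77009891,  0.59343437, -0.86161595],
       [ 0.        ,  0.        ,  0.        ,  1.        ]])}
{'fovy': 63.70652773039448, 'cx': 278.88304481191517, 'cy': 208.94812314685907, 'dist_coeffs': array([-0.03059368,  0.        ,  0.        ,  0.        ,  0.        ]), 'view': array([[ 2.53719427e-01, -9.67277554e-01, -7.65505448e-04,
        -4.99793306e-01],
       [ 9.23716099e-01,  2.42527816e-01, -2.96527954e-01,
         3.83936931e-02],
       [ 2.87010490e-01,  7.45277927e-02,  9.55023867e-01,
        -3.78396639e-01],
       [ 0.00000000e+00,  0.00000000e+00,  0.00000000e+00,
         1.00000000e+00]])}
```

View pics/scene0.png

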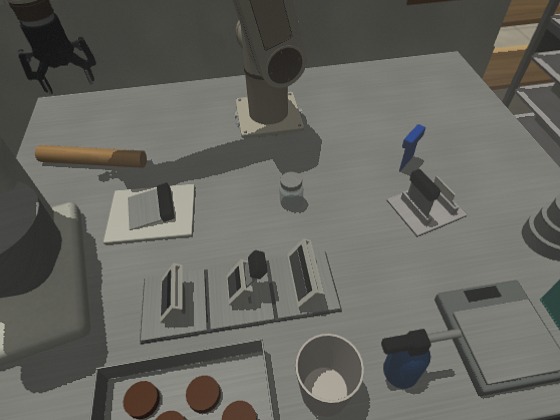

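View pics/side0.png

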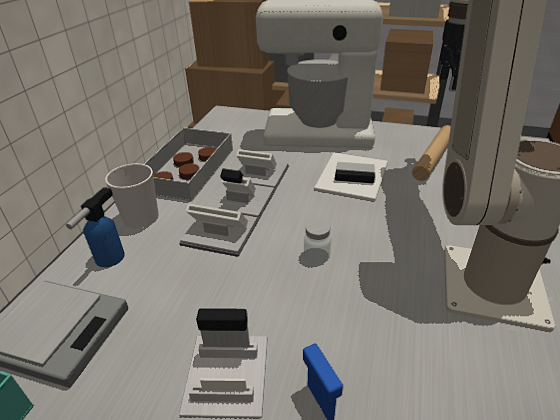

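The scene view shows the scraper in the stand, its black handle near (425,185), with the comb at (447,193) and a blue look-alike at (410,150). The rack has a left slot at (172,292), a middle slot at (240,280) that holds the small scraper, and a right slot at (305,272) that looks the widest. The side view shows the same layout, with the black handle at (222,320). Next I measure these positions with depth.

```bash
python3 - <<'E'
from h import *
np.set_printoptions(precision=4,suppress=True)
def rect(P,m,name):
    q=P[m]; r=cv2.minAreaRect(q[:,:2].astype(np.float32)); print(name,len(q),'c',np.array(r[0]),'s',np.array(r[1]),r[2],'z',np.nanpercentile(q[:,2],[2,50,98]))
for tag,boxes in [('scene0',dict(handle=(395,450,160,215),Lslot=(150,200,255,330),Rslot=(280,330,230,315),rack=(135,345,235,345))),('side0',dict(handle=(190,255,300,335),Lslot=(232,285,145,182),Rslot=(180,255,195,245)))]:
    P,p=cloud(tag); g=p.astype(int); br=g.max(-1); u,v=np.meshgrid(np.arange(560),np.arange(420))
    for k,(a,b,c,d) in boxes.items():
        B=(u>=a)&(u<b)&(v>=c)&(v<d)&np.isfinite(P[...,2])
        if k=='handle':
            B&=(P[...,2]>.085)&(br<80); rect(P,B,tag+k); rect(P,B&(P[...,2]>.113),tag+k+' top')
        elif k=='rack': rect(P,B&(P[...,2]>.006)&(P[...,2]<.02),tag+k)
        else:
            rect(P,B&(P[...,2]>.03),tag+k+' all'); rect(P,B&(P[...,2]>.068),tag+k+' rim')
            q=P[B&(P[...,2]>.03)]
    # bench height
    print('bench',np.nanmedian(P[...,2][(P[...,2]>-.02)&(P[...,2]<.015)]))
P1,p1=cloud('scene0');P2,p2=cloud('side0')
# ortho maps 1mm/2px
def ortho(x0,x1,y0,y1,s=1000):
    H=int((x1-x0)*s);W=int((y1-y0)*s); out=[]
    for P,p in((P1,p1),(P2,p2)):
        im=np.zeros((H,W,3),np.uint8); m=np.isfinite(P[...,2])&(P[...,0]>x0)&(P[...,0]<x1)&(P[...,1]>y0)&(P[...,1]<y1)
        idx=np.argsort(P[m][:,2]); q=P[m][idx]; c=p[m][idx][:,::-1]
        for a,cc,in zip(q,c): cv2.circle(im,(int((a[1]-y0)*s),int((a[0]-x0)*s)),1,tuple(int(t) for t in np.clip(cc*1.3,0,255)),-1)
        out.append(im)
    return np.vstack(out)
# crops upscaled
a=cv2.resize(p1[235:345,130:345,::-1],None,fx=3.6,fy=3.6,interpolation=2)
b=cv2.resize(p2[145:250,170:300,::-1],None,fx=1.6,fy=1.6)
cv2.imwrite('pics/crop.png',a); print(a.shape)
E
```

```text
scene0handle 520 c [0.4694 0.2991] s [0.0794 0.0251] 15.467550277709961 z [0.0928 0.1156 0.1206]
scene0handle top 295 c [0.4695 0.299 ] s [0.0793 0.0248] 15.829227447509766 z [0.1136 0.1182 0.1209]
scene0Lslot all 1137 c [ 0.6164 -0.2882] s [0.0532 0.1057] 89.83609771728516 z [0.033  0.0691 0.0855]
scene0Lslot rim 591 c [ 0.616  -0.2772] s [0.1045 0.0311] 0.9225168228149414 z [0.0687 0.0766 0.0859]
scene0Rslot all 1639 c [ 0.6183 -0.012 ] s [0.0527 0.1342] 89.28860473632812 z [0.0355 0.0694 0.0855]
scene0Rslot rim 875 c [ 0.6182 -0.0017] s [0.032  0.1337] 89.32443237304688 z [0.0685 0.0766 0.0862]
scene0rack 8724 c [ 0.5564 -0.166 ] s [0.4402 0.2741] 89.47724914550781 z [0.0071 0.0141 0.0171]
bench 0.0006027535755838143
side0handle 1074 c [0.4654 0.301 ] s [0.08   0.0239] 15.139531135559082 z [0.0904 0.1158 0.1198]
side0handle top 631 c [0.4655 0.3006] s [0.0798 0.0237] 14.80405044555664 z [0.1135 0.1177 0.12  ]
side0Lslot all 787 c [ 0.6148 -0.2026] s [0.2221 0.1038] 88.63026428222656 z [0.032  0.0708 0.1241]
side0Lslot rim 426 c [ 0.6131 -0.1899] s [0.1034 0.198 ] 0.07691144943237305 z [0.0689 0.082  0.125 ]
side0Rslot all 1028 c [ 0.6157 -0.0643] s [0.1531 0.1346] 89.30715942382812 z [0.0311 0.0617 0.0856]
side0Rslot rim 416 c [0.6164 0.0001] s [0.0247 0.1346] 89.5644760131836 z [0.0684 0.0767 0.0864]
bench 0.000672370651192411
(396, 774, 3)
```

View pics/crop.png

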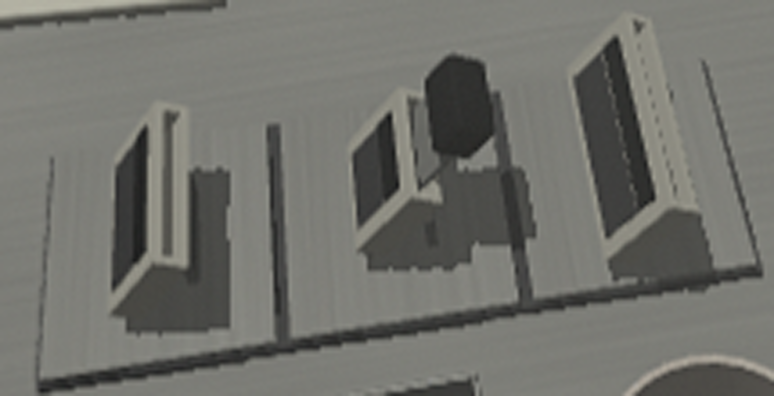

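The left slot is about 103 mm wide outside and the right about 133 mm, so the left one is the medium slot. The handle centre is near (0.4675, 0.300) with a yaw of about 15°. Its top is at z ≈ 0.118. I'm moving the arm halfway there, turning it by half a turn to keep the last joint within range.

>>> arm_command --increments '[{"dx": 36,"dy": -30,"dz": -4,"wz": -1.5,"grip": 8.5},{"dx": 36,"dy": -30,"dz": -4,"wz": -1.5,"grip": 8.5},{"dx": 36,"dy": -30,"dz": -4,"wz": -1.5,"grip": 8.5},{"dx": 36,"dy": -30,"dz": -4,"wz": -1.5,"grip": 8.5},{"dx": 36,"dy": -30,"dz": -4,"wz": -1.5,"grip": 8.5},{"dx": 36,"dy": -30,"dz": -4,"wz": -1.5,"grip": 8.5},{"dx": 36,"dy": -30,"dz": -4,"wz": -1.5,"grip": 8.5},{"dx": 36,"dy": -30,"dz": -4,"wz": -1.5,"grip": 8.5},{"dx": 36,"dy": -30,"dz": -4,"wz": -1.5,"grip": 8.5},{"dx": 36,"dy": -30,"dz": -4,"wz": -1.5,"grip": 8.5}]'

```text
validation failed for argument at $.in...
```

```bash
cat >> h.py <<'E'
np.set_printoptions(precision=4,suppress=True)
def Rt(zdir,xdir):
    z=np.array(zdir,float);z/=np.linalg.norm(z); x=np.array(xdir,float); x-=z*(x@z); x/=np.linalg.norm(x)
    return np.c_[x,np.cross(z,x),z]
def rel(p,Rm,o=None):
    o=o or monitor.get_obs(); R0=R.from_quat(o['tool_rot']).as_matrix()
    print('d cm',R0.T@(np.array(p)-o['eef_pos'])*100,'w',R.from_matrix(R0.T@Rm).as_rotvec(),'j',o['joint_pos'],'t',o['clock'])
E
python3 - <<'E'
from h import *
yw=np.radians(15.2); Rg=Rt([0,0,-1],[-np.cos(yw),-np.sin(yw),0])
o=monitor.get_obs(); print(o['joint_pos'],o['eef_pos'])
rel([.4675,.300,.21],Rg)
c=viewer.get_calibration('wrist'); V=c['view']; cp=-V[:3,:3].T@V[:3,3]; R0=R.from_quat(o['tool_rot']).as_matrix()
print('cam in tool',R0.T@(cp-o['eef_pos']),'look',R0.T@-V[2,:3])
# refine slot: frame guess
s,cc=np.sin(np.radians(35)),np.cos(np.radians(35))
for tag in('scene0','side0'):
  P,p=cloud(tag)
  for yaw in (-1,-.5,0,.5,1):
    a=np.radians(yaw); X=np.array([np.cos(a),np.sin(a),0]);Yh=np.array([-np.sin(a),np.cos(a),0]); Z=Yh*s+np.array([0,0,cc]); Y=np.cross(Z,X)
    L=(P.reshape(-1,3)-[.615,-.303,.032])@np.c_[X,Y,Z]; L=L[np.isfinite(L[:,0])]
    f=L[(abs(L[:,1])<.014)&(abs(L[:,0])<.06)&(L[:,2]>.01)&(L[:,2]<.07)]
    rim=f[abs(f[:,2]-.058)<.005]; face=f[(abs(f[:,1]+.0105)<.004)&(f[:,2]<.054)]
    pf=np.polyfit(face[:,0],face[:,1],1) if len(face)>20 else None
    print(tag,yaw,len(rim),'x',np.percentile(rim[:,0],[1,99]),'y',np.percentile(rim[:,1],[1,99]),'z',np.median(rim[:,2]),'face',len(face),pf)
E
```

```text
[-1.314   0.2413  0.004   1.3352 -0.      1.5708] [ 0.1269 -0.4831  0.2306]
d cm [ 52.8398 -67.0878   2.1699] w [0.     0.0026 3.1331] j [-1.314   0.2413  0.004   1.3352 -0.      1.5708] t 0.15
cam in tool [ 0.0754  0.0004 -0.1418] look [-0.2965  0.0008  0.955 ]
scene0 -1 331 x [-0.0503  0.0511] y [-0.0109  0.0101] z 0.057747128172493306 face 404 [ 0.0181 -0.0111]
scene0 -0.5 330 x [-0.05    0.0514] y [-0.0109  0.0099] z 0.05767047194915005 face 406 [ 0.0128 -0.0111]
scene0 0 328 x [-0.0497  0.0517] y [-0.011   0.0097] z 0.057687243995506295 face 408 [ 0.0066 -0.0111]
scene0 0.5 327 x [-0.0494  0.0521] y [-0.0113  0.0096] z 0.05758670105938558 face 409 [ 0.0012 -0.0111]
scene0 1 325 x [-0.0491  0.0524] y [-0.0113  0.0095] z 0.0575436857563134 face 411 [-0.0055 -0.0111]
side0 -1 159 x [-0.0534  0.0477] y [-0.0135  0.0075] z 0.056262939347007386 face 102 [ 0.0073 -0.0091]
side0 -0.5 159 x [-0.0532  0.0479] y [-0.0137  0.0074] z 0.05625930625596402 face 101 [ 0.0018 -0.0091]
side0 0 157 x [-0.0529  0.0482] y [-0.0136  0.0074] z 0.05634900398587381 face 99 [-0.0001 -0.0092]
side0 0.5 156 x [-0.0527  0.0474] y [-0.0135  0.0072] z 0.056389703993892454 face 99 [-0.006  -0.0092]
side0 1 157 x [-0.0525  0.0476] y [-0.0135  0.0074] z 0.05633496826417712 face 99 [-0.01   -0.0092]
```

>>> arm_command --increments '[{"dx": 36.0,"dy": -30.0,"dz": -4.0,"wx": 0.0,"wy": 0.0,"wz": -1.5,"grip": 8.5},{"dx": 36.0,"dy": -30.0,"dz": -4.0,"wx": 0.0,"wy": 0.0,"wz": -1.5,"grip": 8.5},{"dx": 36.0,"dy": -30.0,"dz": -4.0,"wx": 0.0,"wy": 0.0,"wz": -1.5,"grip": 8.5},{"dx": 36.0,"dy": -30.0,"dz": -4.0,"wx": 0.0,"wy": 0.0,"wz": -1.5,"grip": 8.5},{"dx": 36.0,"dy": -30.0,"dz": -4.0,"wx": 0.0,"wy": 0.0,"wz": -1.5,"grip": 8.5},{"dx": 36.0,"dy": -30.0,"dz": -4.0,"wx": 0.0,"wy": 0.0,"wz": -1.5,"grip": 8.5},{"dx": 36.0,"dy": -30.0,"dz": -4.0,"wx": 0.0,"wy": 0.0,"wz": -1.5,"grip": 8.5},{"dx": 36.0,"dy": -30.0,"dz": -4.0,"wx": 0.0,"wy": 0.0,"wz": -1.5,"grip": 8.5},{"dx": 36.0,"dy": -30.0,"dz": -4.0,"wx": 0.0,"wy": 0.0,"wz": -1.5,"grip": 8.5},{"dx": 36.0,"dy": -30.0,"dz": -4.0,"wx": 0.0,"wy": 0.0,"wz": -1.5,"grip": 8.5}]'

```text
clock: 1.15
eef_pos: [0.4008, -0.0988, 0.2715]
tool_rot: [0.634, 0.773, 0.001, 0.0]
ft_force: [-0.1, -0.7, 0.9]
grip_width: 0.0849
grasp_force: 0.0
```

```bash
python3 - <<'E'
from h import *
yw=np.radians(15.2); Rg=Rt([0,0,-1],[-np.cos(yw),-np.sin(yw),0])
rel([.4675,.300,.21],Rg)
E
```

```text
d cm [37.7993 14.3414  6.1876] w [ 0.0013  0.0005 -1.6392] j [-0.2424  0.0509 -0.1155  1.4035  0.001   1.1314] t 1.15
```

>>> arm_command --increments '[{"dx": 37.8,"dy": 14.3,"dz": 0.0,"wx": 0.0,"wy": 0.0,"wz": -1.64,"grip": 8.5},{"dx": 37.8,"dy": 14.3,"dz": 0.0,"wx": 0.0,"wy": 0.0,"wz": -1.64,"grip": 8.5},{"dx": 37.8,"dy": 14.3,"dz": 0.0,"wx": 0.0,"wy": 0.0,"wz": -1.64,"grip": 8.5},{"dx": 37.8,"dy": 14.3,"dz": 0.0,"wx": 0.0,"wy": 0.0,"wz": -1.64,"grip": 8.5},{"dx": 37.8,"dy": 14.3,"dz": 3.0,"wx": 0.0,"wy": 0.0,"wz": -1.64,"grip": 8.5},{"dx": 37.8,"dy": 14.3,"dz": 6.2,"wx": 0.0,"wy": 0.0,"wz": -1.64,"grip": 8.5},{"dx": 37.8,"dy": 14.3,"dz": 6.2,"wx": 0.0,"wy": 0.0,"wz": -1.64,"grip": 8.5},{"dx": 37.8,"dy": 14.3,"dz": 6.2,"wx": 0.0,"wy": 0.0,"wz": -1.64,"grip": 8.5},{"dx": 37.8,"dy": 14.3,"dz": 6.2,"wx": 0.0,"wy": 0.0,"wz": -1.64,"grip": 8.5},{"dx": 37.8,"dy": 14.3,"dz": 6.2,"wx": 0.0,"wy": 0.0,"wz": -1.64,"grip": 8.5}]'

```text
clock: 2.15
eef_pos: [0.4686, 0.2982, 0.2067]
tool_rot: [-0.063, 0.998, -0.001, -0.002]
ft_force: [0.1, -0.7, -0.4]
grip_width: 0.0852
grasp_force: 0.0
```

```bash
python3 - <<'E'
from h import *
snap('wrist','w1'); P,p=cloud('w1')
m=(P[...,2]>.1135)&(P[...,2]<.13)&(p.max(-1)<80)&(abs(P[...,0]-.467)<.08)&(abs(P[...,1]-.3)<.06)
n,lab,st,_=cv2.connectedComponentsWithStats(m.astype(np.uint8)); k=1+st[1:,4].argmax(); m=lab==k
q=P[m]; r=cv2.minAreaRect(q[:,:2].astype(np.float32)); print(len(q),r,np.median(q[:,2]))
yw=np.radians(15.2); Rg=Rt([0,0,-1],[-np.cos(yw),-np.sin(yw),0])
rel([r[0][0],r[0][1],.082],Rg); print(monitor.get_obs()['eef_pos'])
E
```

```text
3385 ((0.46624499559402466, 0.2992609441280365), (0.07888653874397278, 0.02459283173084259), 14.662525177001953) 0.11686612342279287
d cm [ 0.1881  0.2613 12.5462] w [-0.0012 -0.003  -0.1375] j [ 0.5649  0.363   0.112   1.3229 -0.      0.4372] t 2.2
[0.4688 0.2971 0.2075]
```

View pics/w1.png

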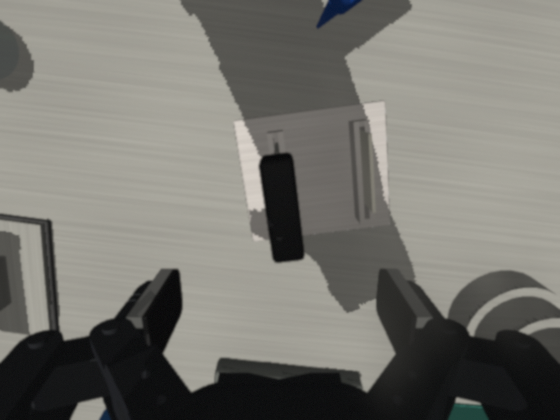

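The wrist view shows the handle at (281,207), between the open fingers, and the comb at (362,170), clear of them. I turn the last bit, descend and close.

>>> arm_command --increments '[{"dx": 0.1,"dy": 0.3,"dz": 0.0,"wx": 0.0,"wy": 0.0,"wz": -0.138,"grip": 8.5},{"dx": 0.1,"dy": 0.3,"dz": 2.0,"wx": 0.0,"wy": 0.0,"wz": -0.138,"grip": 8.5},{"dx": 0.1,"dy": 0.3,"dz": 5.0,"wx": 0.0,"wy": 0.0,"wz": -0.138,"grip": 8.5},{"dx": 0.1,"dy": 0.3,"dz": 8.0,"wx": 0.0,"wy": 0.0,"wz": -0.138,"grip": 8.5},{"dx": 0.1,"dy": 0.3,"dz": 10.5,"wx": 0.0,"wy": 0.0,"wz": -0.138,"grip": 8.5},{"dx": 0.1,"dy": 0.3,"dz": 12.2,"wx": 0.0,"wy": 0.0,"wz": -0.138,"grip": 8.5},{"dx": 0.1,"dy": 0.3,"dz": 12.2,"wx": 0.0,"wy": 0.0,"wz": -0.138,"grip": 8.5},{"dx": 0.1,"dy": 0.3,"dz": 12.2,"wx": 0.0,"wy": 0.0,"wz": -0.138,"grip": 8.5}]'

```text
clock: 3.0
eef_pos: [0.4683, 0.2985, 0.0875]
tool_rot: [-0.125, 0.992, -0.0, -0.0]
ft_force: [-1.1, 0.1, 0.8]
grip_width: 0.0848
grasp_force: 0.0
```

```bash
python3 - <<'E'
from h import *
yw=np.radians(15.1); Rg=Rt([0,0,-1],[-np.cos(yw),-np.sin(yw),0])
rel([.467,.2995,.084],Rg); print(monitor.get_obs()['eef_pos'],monitor.get_obs()['ft_force'])
E
```

```text
d cm [0.1027 0.1319 0.353 ] w [-0.0002 -0.0004 -0.0121] j [ 0.5674  0.4501 -0.0842  1.037  -0.      0.316 ] t 3.0
[0.4683 0.2985 0.0875] [-1.0982  0.1124  0.818 ]
```

>>> arm_command --increments '[{"dx": 0.1,"dy": 0.1,"dz": 0.3,"wx": 0.0,"wy": 0.0,"wz": -0.01,"grip": 8.5},{"dx": 0.1,"dy": 0.1,"dz": 0.3,"wx": 0.0,"wy": 0.0,"wz": -0.01,"grip": 2.0},{"dx": 0.1,"dy": 0.1,"dz": 0.3,"wx": 0.0,"wy": 0.0,"wz": -0.01,"grip": 2.0},{"dx": 0.1,"dy": 0.1,"dz": 0.3,"wx": 0.0,"wy": 0.0,"wz": -0.01,"grip": 2.0},{"dx": 0.1,"dy": 0.1,"dz": 0.3,"wx": 0.0,"wy": 0.0,"wz": -0.01,"grip": 2.0},{"dx": 0.1,"dy": 0.1,"dz": 0.3,"wx": 0.0,"wy": 0.0,"wz": -0.01,"grip": 2.0},{"dx": 0.1,"dy": 0.1,"dz": 0.3,"wx": 0.0,"wy": 0.0,"wz": -0.01,"grip": 2.0},{"dx": 0.1,"dy": 0.1,"dz": 0.3,"wx": 0.0,"wy": 0.0,"wz": -0.01,"grip": 2.0},{"dx": 0.1,"dy": 0.1,"dz": 0.3,"wx": 0.0,"wy": 0.0,"wz": -0.01,"grip": 2.0},{"dx": 0.1,"dy": 0.1,"dz": 0.3,"wx": 0.0,"wy": 0.0,"wz": -0.01,"grip": 2.0}]'

```text
clock: 4.0
eef_pos: [0.4674, 0.2998, 0.0848]
tool_rot: [-0.131, 0.991, 0.0, 0.0]
ft_force: [-0.5, 0.0, 5.1]
grip_width: 0.0242
grasp_force: 59.4
```

```bash
python3 - <<'E'
from h import *
s,c=np.sin(np.radians(35)),np.cos(np.radians(35))
Ri=Rt([0,-s,-c],[-1,0,0]); S=np.array([.6145,-.304,.032]); z=np.array([0,s,c])
rel(S+z*.25,Ri); rel(S+z*.19,Ri); print(S+z*.25,S+z*.19)
E
```

```text
d cm [ -2.2354 -48.2768 -15.2198] w [0.6079 0.0814 0.2547] j [ 0.5703  0.4516 -0.0897  1.0283  0.0002  0.307 ] t 4.0
d cm [ -1.3345 -51.6022 -10.3076] w [0.6079 0.0814 0.2547] j [ 0.5703  0.4516 -0.0897  1.0283  0.0002  0.307 ] t 4.0
[ 0.6145 -0.1606  0.2368] [ 0.6145 -0.195   0.1876]
```

>>> arm_command --increments '[{"dx": 0.0,"dy": 0.0,"dz": -2.0,"wx": 0.0,"wy": 0.0,"wz": 0.0,"grip": 2.0},{"dx": 0.0,"dy": 0.0,"dz": -5.0,"wx": 0.0,"wy": 0.0,"wz": 0.0,"grip": 2.0},{"dx": 0.0,"dy": 0.0,"dz": -9.0,"wx": 0.0,"wy": 0.0,"wz": 0.0,"grip": 2.0},{"dx": 0.0,"dy": 0.0,"dz": -13.0,"wx": 0.0,"wy": 0.0,"wz": 0.0,"grip": 2.0},{"dx": 0.0,"dy": 0.0,"dz": -17.0,"wx": 0.0,"wy": 0.0,"wz": 0.0,"grip": 2.0},{"dx": 0.0,"dy": 0.0,"dz": -17.0,"wx": 0.0,"wy": 0.0,"wz": 0.0,"grip": 2.0}]'

```text
clock: 4.6
eef_pos: [0.4693, 0.3008, 0.2598]
tool_rot: [-0.131, 0.991, 0.002, 0.004]
ft_force: [0.7, 0.5, -1.9]
grip_width: 0.0244
grasp_force: 59.5
```

>>> arm_command --increments '[{"dx": -2.2,"dy": -48.0,"dz": 0.0,"wx": 0.61,"wy": 0.08,"wz": 0.255,"grip": 2.0},{"dx": -2.2,"dy": -48.0,"dz": 0.0,"wx": 0.61,"wy": 0.08,"wz": 0.255,"grip": 2.0},{"dx": -2.2,"dy": -48.0,"dz": 0.0,"wx": 0.61,"wy": 0.08,"wz": 0.255,"grip": 2.0},{"dx": -2.2,"dy": -48.0,"dz": 0.0,"wx": 0.61,"wy": 0.08,"wz": 0.255,"grip": 2.0},{"dx": -2.2,"dy": -48.0,"dz": 0.0,"wx": 0.61,"wy": 0.08,"wz": 0.255,"grip": 2.0},{"dx": -2.2,"dy": -48.0,"dz": 0.0,"wx": 0.61,"wy": 0.08,"wz": 0.255,"grip": 2.0},{"dx": -2.2,"dy": -48.0,"dz": 0.0,"wx": 0.61,"wy": 0.08,"wz": 0.255,"grip": 2.0},{"dx": -2.2,"dy": -48.0,"dz": 0.0,"wx": 0.61,"wy": 0.08,"wz": 0.255,"grip": 2.0},{"dx": -2.2,"dy": -48.0,"dz": 1.0,"wx": 0.61,"wy": 0.08,"wz": 0.255,"grip": 2.0},{"dx": -2.2,"dy": -48.0,"dz": 1.8,"wx": 0.61,"wy": 0.08,"wz": 0.255,"grip": 2.0}]'

```text
clock: 5.6
eef_pos: [0.6129, -0.1618, 0.235]
tool_rot: [0.001, 0.953, -0.302, -0.0]
ft_force: [-0.5, 0.8, -2.5]
grip_width: 0.0243
grasp_force: 59.7
```

```bash
python3 - <<'E'
from h import *
for n in('scene','side','wrist'): snap(n,n+'2')
s,c=np.sin(np.radians(35)),np.cos(np.radians(35))
Ri=Rt([0,-s,-c],[-1,0,0]); S=np.array([.6145,-.304,.032]); z=np.array([0,s,c])
rel(S+z*.19,Ri); o=monitor.get_obs();print(o['eef_pos'],R.from_quat(o['tool_rot']).as_matrix())
a=[cv2.imread(f'pics/{n}2.png') for n in('scene','wrist','side')]
cv2.imwrite('pics/m2.png',np.hstack([cv2.resize(a[0][150:350,120:350],(400,348)),cv2.resize(a[1],(400,300))[:348] if 0 else cv2.copyMakeBorder(cv2.resize(a[1],(400,300)),0,48,0,0,0)]))
E
```

```text
d cm [-0.3721 -0.225   5.6831] w [-0.0018 -0.0067 -0.0004] j [ 0.0229  0.4971  0.24    1.338  -0.6123  0.0331] t 5.75
[ 0.6112 -0.1605  0.2329] [[-1.      0.0004 -0.0067]
 [ 0.0042  0.8181 -0.5751]
 [ 0.0052 -0.5751 -0.8181]]
```

View pics/m2.png

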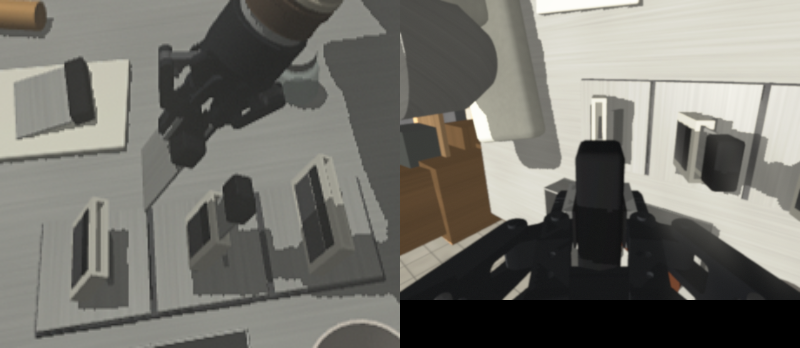

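The scene crop shows the scraper held, with its blade at about (165,170) pointing toward the left slot. The wrist view shows the end of the slot mouth at (598,118), nearly in line with the handle at (600,200). I now measure the blade and the slot within the same cameras.

```bash
cat > m.py <<'E'
from h import *
import sys
s,c=np.sin(np.radians(35)),np.cos(np.radians(35)); k=sys.argv[1]
F=np.c_[[1,0,0],[0,c,-s],[0,s,c]]; S=np.array([.615,-.303,.032])
o=monitor.get_obs(); print('tcp in slot mm',(o['eef_pos']-S)@F*1e3, 'Rt',R.from_matrix(F.T@R.from_quat(o['tool_rot']).as_matrix()@np.diag([-1,1,-1])).as_rotvec())
t=(o['eef_pos']-S)@F
for n in('scene','side','wrist'):
    P,p=cloud(n+k); L=(P.reshape(-1,3)-S)@F; g=p.reshape(-1,3).max(-1); ok=np.isfinite(L[:,0]); L=L[ok]; g=g[ok]
    D=L-t
    bl=D[(abs(D[:,1])<.012)&(abs(D[:,0])<.055)&(D[:,2]<-.01)&(D[:,2]>-.085)]
    if len(bl)>30:
        f=bl[(bl[:,2]<-.02)&(bl[:,2]>-.07)]
        A=np.c_[f,np.ones(len(f))][:,[0,2,3]]; co=np.linalg.lstsq(A,f[:,1],rcond=None)[0]
        print(n,'blade',len(bl),'x',np.percentile(bl[:,0],[1,50,99])*1e3,'y',np.percentile(f[:,1],[2,50,98])*1e3,'zmin',np.percentile(bl[:,2],[.5,2])*1e3,'fit y=ax+bz+c',co)
    hd=D[(abs(D[:,1])<.02)&(abs(D[:,0])<.055)&(D[:,2]>.024)&(D[:,2]<.045)]
    if len(hd)>30: print(n,'handle',len(hd),'x',np.percentile(hd[:,0],[1,99])*1e3,'y',np.percentile(hd[:,1],[2,98])*1e3,'ztop',np.percentile(hd[:,2],[50,97])*1e3)
    f=L[(abs(L[:,1])<.016)&(abs(L[:,0])<.058)&(abs(L[:,2]-.058)<.005)&(g>100)]
    if len(f)>20: print(n,'rim',len(f),'x',np.percentile(f[:,0],[1,99])*1e3,'y',np.percentile(f[:,1],[1,99])*1e3,'z',np.median(f[:,2])*1e3)
E
python3 m.py 2
```

```text
tcp in slot mm [ -3.8394   1.5365 246.2766] Rt [-0.0018  0.0067 -0.0004]
scene blade 585 x [-36.2465  10.8091  42.7596] y [-3.836  -2.8779 -1.0979] zmin [-75.0123 -73.2353] fit y=ax+bz+c [-0.0018 -0.0058 -0.0031]
scene handle 474 x [-12.3904  43.0094] y [-18.5515  15.0736] ztop [34.5521 41.8886]
scene rim 325 x [-50.4074  51.1028] y [-10.9938   9.9507] z 57.68384600136735
side blade 321 x [-40.8965  -9.0814  38.0485] y [-6.2136 -4.2863 -2.3503] zmin [-81.3953 -79.5414] fit y=ax+bz+c [-0.006   0.0088 -0.0039]
side handle 189 x [-39.5224   0.1667] y [-19.3835  18.6962] ztop [29.7746 42.293 ]
side rim 154 x [-52.749   48.0701] y [-14.0229   7.5369] z 56.84874739378294
wrist blade 143 x [-40.9075 -40.4178 -39.8934] y [-2.4982 -1.0014  0.3929] zmin [-78.5643 -77.7811] fit y=ax+bz+c [-0.4355  0.0045 -0.0185]
wrist handle 12869 x [-39.7204  27.7098] y [-17.0152  16.0108] ztop [30.3796 42.0339]
wrist rim 642 x [-50.3725   5.4458] y [-11.356    8.4804] z 56.26310004165568
```

>>> arm_command --increments '[{"dx": -0.3,"dy": -0.07,"dz": 3.0,"wx": 0.0,"wy": -0.007,"wz": 0.0,"grip": 2.0},{"dx": -0.3,"dy": -0.07,"dz": 6.0,"wx": 0.0,"wy": -0.007,"wz": 0.0,"grip": 2.0},{"dx": -0.3,"dy": -0.07,"dz": 8.5,"wx": 0.0,"wy": -0.007,"wz": 0.0,"grip": 2.0},{"dx": -0.3,"dy": -0.07,"dz": 9.5,"wx": 0.0,"wy": -0.007,"wz": 0.0,"grip": 2.0},{"dx": -0.3,"dy": -0.07,"dz": 9.5,"wx": 0.0,"wy": -0.007,"wz": 0.0,"grip": 2.0},{"dx": -0.3,"dy": -0.07,"dz": 9.5,"wx": 0.0,"wy": -0.007,"wz": 0.0,"grip": 2.0}]'

```text
clock: 6.35
eef_pos: [0.6167, -0.2125, 0.1596]
tool_rot: [-0.001, 0.953, -0.302, 0.004]
ft_force: [0.3, 0.6, -1.2]
grip_width: 0.0244
grasp_force: 59.8
```

```bash
python3 - <<'E'
from h import *
for n in('scene','side','wrist'): snap(n,n+'3')
a=[cv2.imread(f'pics/{n}3.png') for n in('scene','wrist','side')]
cv2.imwrite('pics/m3.png',np.hstack([cv2.resize(a[0][230:340,130:250],(380,348)),cv2.resize(a[2][120:220,220:330],(383,348))]))
E
python3 m.py 3
```

```text
tcp in slot mm [  2.3799   0.3684 157.1441] Rt [-0.0027 -0.0105 -0.0007]
scene blade 451 x [-37.6333  11.243   40.4312] y [-0.8472  0.1695  2.1731] zmin [-75.131 -74.193] fit y=ax+bz+c [ 0.0013 -0.0024  0.0001]
scene handle 421 x [-11.9386  40.0763] y [-17.8395  17.8602] ztop [33.0906 42.8241]
scene rim 327 x [-49.7908  51.2647] y [-11.4453   9.91  ] z 57.79619402822321
side blade 238 x [-41.6753 -11.7557  37.4412] y [-2.5493 -0.4225  1.321 ] zmin [-78.3819 -76.7451] fit y=ax+bz+c [ 0.0002  0.0058 -0.0002]
side handle 171 x [-42.1755  10.0267] y [-16.6961  17.2713] ztop [31.9191 43.4997]
side rim 128 x [-52.9537  48.0396] y [-12.8652   8.1162] z 56.21869824090775
wrist blade 135 x [-40.1028 -39.6581 -39.1719] y [-1.1607  0.5409  1.7099] zmin [-77.4431 -76.6515] fit y=ax+bz+c [-0.1031 -0.0015 -0.0039]
wrist handle 12749 x [-40.2299  27.3262] y [-15.8407  16.0662] ztop [32.0428 41.1725]
wrist rim 946 x [-50.5197  -8.6597] y [-11.3006   8.6584] z 56.334411871683685
```

View pics/m3.png

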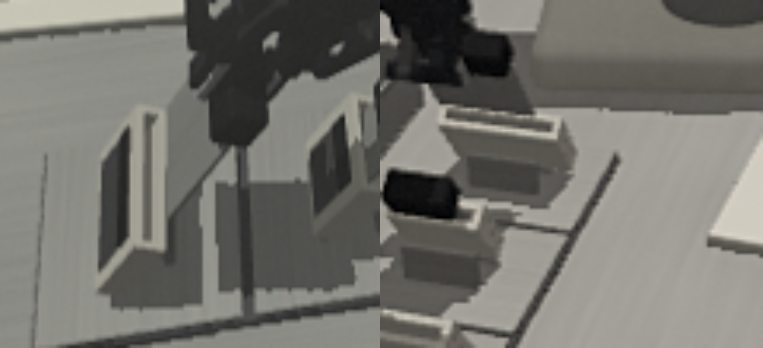

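The crops show the blade just above the left slot's mouth, at (165,130) in the scene crop and (500,100) in the side crop. It needs about -2 mm in both x and y of the slot frame, so I correct that and check again.

>>> arm_command --increments '[{"dx": 0.2,"dy": -0.19,"dz": 0.3,"wx": 0.0,"wy": 0.005,"wz": 0.0,"grip": 2.0},{"dx": 0.2,"dy": -0.19,"dz": 1.0,"wx": 0.0,"wy": 0.005,"wz": 0.0,"grip": 2.0},{"dx": 0.2,"dy": -0.19,"dz": 1.0,"wx": 0.0,"wy": 0.005,"wz": 0.0,"grip": 2.0},{"dx": 0.2,"dy": -0.19,"dz": 1.0,"wx": 0.0,"wy": 0.005,"wz": 0.0,"grip": 2.0},{"dx": 0.2,"dy": -0.19,"dz": 1.0,"wx": 0.0,"wy": 0.005,"wz": 0.0,"grip": 2.0}]'

```text
clock: 7.0
eef_pos: [0.6143, -0.2209, 0.1519]
tool_rot: [-0.0, 0.953, -0.302, 0.001]
ft_force: [-0.1, -0.2, -1.4]
grip_width: 0.0239
grasp_force: 59.8
```

```bash
python3 - <<'E'
from h import *
for n in('scene','side','wrist'): snap(n,n+'4')
E
python3 m.py 4 | grep -v handle
```

```text
tcp in slot mm [ -0.5704  -1.5376 145.4709] Rt [-0.0026 -0.0028 -0.0004]
scene blade 444 x [-38.3174  10.5961  41.0872] y [-1.3222 -0.4624  1.0234] zmin [-82.0383 -75.5493] fit y=ax+bz+c [ 0.0001 -0.0036 -0.0006]
scene rim 203 x [-49.9341  51.707 ] y [-11.5274   8.195 ] z 57.669783291992225
side blade 231 x [-42.1987 -12.2337  37.148 ] y [-2.5763 -0.7138  1.2387] zmin [-83.642  -76.6232] fit y=ax+bz+c [-0.     -0.0013 -0.0008]
side rim 100 x [-52.6176  48.534 ] y [-12.3675   7.3851] z 56.41516599268461
wrist blade 136 x [-40.2814 -39.9993 -39.708 ] y [-1.243   0.4767  1.6546] zmin [-76.7429 -75.831 ] fit y=ax+bz+c [-0.1847 -0.0019 -0.0072]
wrist rim 860 x [-50.6767 -15.4974] y [-10.8884   8.5437] z 56.35571086590784
```

Centred to within about 1 mm. I insert it.

>>> arm_command --increments '[{"dx": -0.05,"dy": 0.02,"dz": 1.0,"wx": 0.0,"wy": 0.0,"wz": 0.0,"grip": 2.0},{"dx": -0.05,"dy": 0.02,"dz": 1.7,"wx": 0.0,"wy": 0.0,"wz": 0.0,"grip": 2.0},{"dx": -0.05,"dy": 0.02,"dz": 2.4,"wx": 0.0,"wy": 0.0,"wz": 0.0,"grip": 2.0},{"dx": -0.05,"dy": 0.02,"dz": 3.0,"wx": 0.0,"wy": 0.0,"wz": 0.0,"grip": 2.0},{"dx": -0.05,"dy": 0.02,"dz": 3.0,"wx": 0.0,"wy": 0.0,"wz": 0.0,"grip": 2.0}]'

```text
clock: 7.65
eef_pos: [0.6139, -0.2385, 0.1259]
tool_rot: [-0.0, 0.953, -0.302, 0.0]
ft_force: [-0.5, 0.5, -2.5]
grip_width: 0.024
grasp_force: 59.8
```

>>> arm_command --increments '[{"dx": 0.0,"dy": 0.0,"dz": 0.8,"wx": 0.0,"wy": 0.0,"wz": 0.0,"grip": 2.0},{"dx": 0.0,"dy": 0.0,"dz": 1.6,"wx": 0.0,"wy": 0.0,"wz": 0.0,"grip": 2.0},{"dx": 0.0,"dy": 0.0,"dz": 2.4,"wx": 0.0,"wy": 0.0,"wz": 0.0,"grip": 2.0},{"dx": 0.0,"dy": 0.0,"dz": 3.0,"wx": 0.0,"wy": 0.0,"wz": 0.0,"grip": 2.0},{"dx": 0.0,"dy": 0.0,"dz": 3.3,"wx": 0.0,"wy": 0.0,"wz": 0.0,"grip": 2.0},{"dx": 0.0,"dy": 0.0,"dz": 3.3,"wx": 0.0,"wy": 0.0,"wz": 0.0,"grip": 2.0}]'

```text
clock: 8.25
eef_pos: [0.6146, -0.2572, 0.0997]
tool_rot: [-0.0, 0.953, -0.302, 0.001]
ft_force: [-0.4, 0.3, -1.2]
grip_width: 0.0242
grasp_force: 59.8
```

>>> arm_command --increments '[{"dx": 0.0,"dy": 0.0,"dz": 0.15,"wx": 0.0,"wy": 0.0,"wz": 0.0,"grip": 2.0},{"dx": 0.0,"dy": 0.0,"dz": 0.3,"wx": 0.0,"wy": 0.0,"wz": 0.0,"grip": 2.0},{"dx": 0.0,"dy": 0.0,"dz": 0.4,"wx": 0.0,"wy": 0.0,"wz": 0.0,"grip": 2.0}]'

```text
clock: 8.55
eef_pos: [0.6152, -0.2592, 0.0972]
tool_rot: [-0.0, 0.953, -0.302, 0.002]
ft_force: [-0.2, 0.5, -1.5]
grip_width: 0.0241
grasp_force: 59.8
```

>>> arm_command --increments '[{"dx": 0.0,"dy": 0.0,"dz": 0.1,"wx": 0.0,"wy": 0.0,"wz": 0.0,"grip": 2.0},{"dx": 0.0,"dy": 0.0,"dz": 0.2,"wx": 0.0,"wy": 0.0,"wz": 0.0,"grip": 2.0},{"dx": 0.0,"dy": 0.0,"dz": 0.3,"wx": 0.0,"wy": 0.0,"wz": 0.0,"grip": 2.0}]'

```text
clock: 8.85
eef_pos: [0.6155, -0.2607, 0.0951]
tool_rot: [-0.0, 0.953, -0.302, 0.002]
ft_force: [-0.7, 5.9, 4.6]
grip_width: 0.0241
grasp_force: 60.9
```

Contact is felt at the expected floor depth. I press slightly, release and retreat along the slot axis.

>>> arm_command --increments '[{"dx": 0.0,"dy": 0.0,"dz": 0.1,"wx": 0.0,"wy": 0.0,"wz": 0.0,"grip": 2.0},{"dx": 0.0,"dy": 0.0,"dz": 0.1,"wx": 0.0,"wy": 0.0,"wz": 0.0,"grip": 4.0},{"dx": 0.0,"dy": 0.0,"dz": 0.0,"wx": 0.0,"wy": 0.0,"wz": 0.0,"grip": 6.5},{"dx": 0.0,"dy": 0.0,"dz": 0.0,"wx": 0.0,"wy": 0.0,"wz": 0.0,"grip": 6.5},{"dx": 0.0,"dy": 0.0,"dz": 0.0,"wx": 0.0,"wy": 0.0,"wz": 0.0,"grip": 6.5},{"dx": 0.0,"dy": 0.0,"dz": 0.0,"wx": 0.0,"wy": 0.0,"wz": 0.0,"grip": 6.5}]'

```text
clock: 9.45
eef_pos: [0.615, -0.2612, 0.0945]
tool_rot: [-0.0, 0.953, -0.302, 0.001]
ft_force: [0.2, 0.9, 0.2]
grip_width: 0.0649
grasp_force: 0.0
```

>>> arm_command --increments '[{"dx": 0.0,"dy": 0.0,"dz": -1.0,"wx": 0.0,"wy": 0.0,"wz": 0.0,"grip": 6.5},{"dx": 0.0,"dy": 0.0,"dz": -3.0,"wx": 0.0,"wy": 0.0,"wz": 0.0,"grip": 6.5},{"dx": 0.0,"dy": 0.0,"dz": -6.0,"wx": 0.0,"wy": 0.0,"wz": 0.0,"grip": 6.5},{"dx": 0.0,"dy": 0.0,"dz": -10.0,"wx": 0.0,"wy": 0.0,"wz": 0.0,"grip": 6.5},{"dx": 0.0,"dy": 0.0,"dz": -14.0,"wx": 0.0,"wy": 0.0,"wz": 0.0,"grip": 6.5},{"dx": 0.0,"dy": 0.0,"dz": -14.0,"wx": 0.0,"wy": 0.0,"wz": 0.0,"grip": 6.5},{"dx": 0.0,"dy": 0.0,"dz": -14.0,"wx": 0.0,"wy": 0.0,"wz": 0.0,"grip": 6.5}]'

```text
clock: 10.15
eef_pos: [0.6156, -0.1794, 0.2107]
tool_rot: [-0.001, 0.953, -0.302, 0.003]
ft_force: [-1.0, 0.3, -1.3]
grip_width: 0.0651
grasp_force: 0.0
```

```bash
python3 - <<'E'
from h import *
s,c=np.sin(np.radians(35)),np.cos(np.radians(35))
for n in('scene','side','wrist'):
    snap(n,n+'5'); P,p=cloud(n+'5'); L=(P.reshape(-1,3)-[.615,-.303,.032])@np.c_[[1,0,0],[0,c,-s],[0,s,c]]; g=p.reshape(-1,3).max(-1)
    q=L[(abs(L[:,0])<.06)&(abs(L[:,1])<.03)&(L[:,2]>.075)&(L[:,2]<.14)&(g<90)]
    if len(q): print(n,len(q),np.percentile(q,[2,98],axis=0)*1e3)
a=[cv2.imread(f'pics/{n}5.png') for n in('scene','side')]
cv2.imwrite('pics/m5.png',np.hstack([cv2.resize(a[0][150:350,120:350],(400,348)),cv2.resize(a[1][100:260,160:344],(400,348))]))
E
```

```text
scene 668 [[-32.7238  -8.844   84.4475]
 [ 42.0323  14.6187 111.8665]]
side 342 [[-40.478   -8.5442  84.6531]
 [ 35.5246  14.8798 111.722 ]]
wrist 3011 [[-38.8412  -7.0334  96.5408]
 [ 36.6719  15.376  109.3712]]
```

View pics/m5.png

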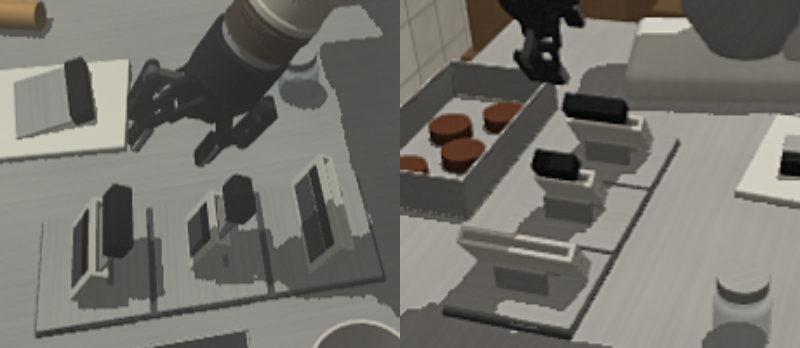

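The crops show the scraper released in the left slot, its handle at (117,222) in the scene crop. The handle's top is about 110 mm above the slot floor, so it is fully seated, and the gripper is clear. I hand the job in.

```bash
python3 -c "
from workcell import job; print(job.job_done())"
```

```text
the job is handed in; nothing more can be done
None
```

The medium scraper is in its own slot, the left-hand one of the rack, seated on the slot floor and let go; the job was handed in at about 10 s on the robot's clock, and the judge returned no verdict.

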